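# Unstack the balm jars onto their cork mats

## Robot

A 7-joint arm with a two-finger parallel gripper is mounted at the origin on the work surface. World frame = base frame: x ahead of the robot, y to its left, z up, the work surface at z = 0. Lengths are in m, angles in rad, forces in N, time in s.
With the tool pointing down it reaches from about 0.425 to 1.025 m from the base axis. Payload 3.6 kg.
Tool frame: the origin (TCP) lies midway between the tips of the shut fingers; the grasp point (between the pads) lies manip.grip_point_offset behind it (manip.grip_point_offset is the distance from the TCP to the grasp point, in m); z points along the fingers, y is the line along which they close (so a half turn about z gives the same grasp; the last joint's range is limited). The gripper opens to 85 mm and grips with 20 to 120 N. Pads are 22 mm wide; open, the fingers measure 114 mm over their backs; the gripper's body (76 mm by 85 mm) begins 54 mm behind the grasp point. The pads swing forward as they close: fully open they stand 13 mm farther back than shut.
Start: joints at [-0.093, 0.591, 0.048, 1.609, -0.033, 0.943, -0.034], TCP at [0.725, 0, 0.231] pointing down, gripper open.
Joint ranges: [-2.69, 2.69], [-0.47, 2.24], [-1.27, 1.36], [0.19, 2.51], [-1.53, 4.68], [0.08, 2.07], [-3.09, 3.09]. Speed limits (rad/s): [2.57, 2.57, 3.14, 3.14, 3.14, 3.14, 3.14].

## Interface

Orientations are given as a rotation vector (axis times angle).
In Python, from workcell import manip, eyes gives the robot as it stands.
- The arm moves only by the tool play_rows, never from a script. Its argument "commands" is a list of rows, each a list of 6 numbers: the shift along the tool's x, y, z in cm, then the turn, a rotation vector about the tool's x, y, z in rad. A call has 1 to 20 rows; each row is the pose to reach, as a shift and turn from the pose commanded when the call began, along the tool's axes at that moment; what a row does not reach only later rows make up. A row lasts 1/10 s, in which the tool goes at most 50 mm and 8.59 degrees, less where a joint would pass 70% of its speed; a pose out of reach is approached as far as the arm can. A call with a gripper value outside its range is refused whole. "gripper" is the closure, from 0 (fully open) to 1 (shut), set as the call begins (left out, the last holds). The fingers move at their own pace and stop on an object; the grip force is fixed at half the most. Time passes only in rows, so rows that repeat a pose let the fingers close. It gives the time, the measured TCP pose, the force, the opening and the grip force at its end, in the units of the state.
- manip.read_state(): the state, without advancing time (a new reading comes with each control period).
- eyes.capture(name): name is "scene" or "side" or "wrist"; returns (picture, depth): 384x512x3 uint8, blue, green, red; 384x512 float32, m along the optical axis (not along the pixel's ray), 0 where there is no reading.
- eyes.camera_params(name): a dict with "fx", "fy", "cx", "cy" (pixels), "xyz" and "rotation" of the camera in the world; the wrist camera has in their place "tool_from_camera" (4x4, takes a point from camera to tool coordinates, whose origin is the TCP and whose axes are the flange's). Camera axes: x right, y down, z forward; pixel columns grow to the right and rows downward; lengths in m; the calibration is good to about 2 mm. A picture is of the moment at which its call begins: read the wrist's pose just before it. camera_params takes no time and is no camera call.
- manip.hand_in(): hands the job in; it is judged then, once.
The state is a dict: "time_s": time; "joint_positions": joint angles; "joint_vel": joint speeds; "effort": joint torques, N m; "tool_pos": TCP position; "ee_rot": TCP orientation; "contact_force": force on the tool from outside, world axes, zero at the start; "torque": the same for the moment, N m; "opening": opening from 0.0 (shut) to 1.0 (fully open); "finger_force": force on a finger pad.
Only numpy, scipy, OpenCV 4.12 (cv2) and the standard library are available. Lean on these libraries where they do the work, as an engineer would, in place of code of your own. Each camera call takes 0.05 s, during which the arm holds its last target. There are 200 camera calls.

## Task

Take apart the stack of three lidded jars and a tin, and set each one upright in the middle of the cork mat of its own shape (square, hexagonal, round, oblong), ready for labelling. Set them down gently without dropping or tipping any, and leave the open amber jar and the glass beaker standing where they are.

Things in the scene. Friction and masses are not known exactly. Their poses are not given: they have to be found in the camera images.
- oblong_tin_center (a point): Oblong metal tin with a steel lid, 40 mm long (its x axis), 24 mm wide (its y axis), 38 mm high, about 60 g. At the start it is the top of the stack of four, standing flat on the lid of the round jar. It stands upright; the point is its centre, half-way up; z points up.
- round_jar_center (a point): Round clear glass jar of yellow balm with a white lid, 48 mm in diameter, 42 mm high, straight sides, about 100 g. At the start third from below in the stack, standing on the hexagonal jar. It stands upright; the point is its centre, half-way up; z points up.
- hex_jar_center (a point): Hexagonal white ceramic jar with a wooden lid, 56 mm across the flats (65 mm across the corners), 44 mm high, about 150 g. Its y axis runs across one pair of flats, its x axis through two corners. At the start second from below in the stack, standing on the square jar. It stands upright; the point is its centre, half-way up; z points up.
- square_jar_center (a point): Square amber glass jar with a black lid, 66 x 66 mm (sides along its x and y axes), 44 mm high, about 200 g. At the start the bottom of the stack, standing on the worktop. It stands upright; the point is its centre, half-way up; z points up.
- square_mat: Square cork mat, 92 x 92 mm (sides along x and y), 6 mm thick, fixed flat on the worktop. Origin: centre of its underside, so its top is 6 mm above the origin.
- hex_mat: Hexagonal cork mat, 82 mm across the flats, 6 mm thick, fixed flat on the worktop. Origin: centre of its underside.
- round_mat: Round cork mat, 74 mm in diameter, 6 mm thick, fixed flat on the worktop. Origin: centre of its underside.
- oblong_mat: Oblong (rectangular) cork mat, 72 mm (x) by 50 mm (y), 6 mm thick, fixed flat on the worktop. Origin: centre of its underside.
- amber_jar_center (a point): Open, empty round amber glass jar without a lid, 64 mm in diameter (neck 56 mm), 55 mm high, standing loose on the worktop; to be left alone. The point is its centre, half-way up.
- beaker_center (a point): Open, empty clear glass beaker, mouth 52 mm across, 62 mm high, standing loose on the worktop; to be left alone. The point is its centre, half-way up.
Not all that is in view belongs to the job. Leave any green or purple look-alike of the part that bears hex_jar_center alone. Of the things that look like the part that bears oblong_tin_center, the smaller one is meant.

How it is judged:
At the end, for the whole second after the job is handed in: Each jar and the tin rests upright (within 0.1 rad) and still on the cork mat of its own shape, its centre within 12 mm of the mat's centre and at standing height (within 4 mm); the open amber jar and the beaker stand upright (0.2 rad) within 30 mm of where they began (horizontal distance between square_jar_center and square_mat below 0.012 m and z of square_jar_center in the frame of square_mat between 0.024 and 0.032 m and angle between each of square_jar_center, hex_jar_center, round_jar_center, oblong_tin_center's own z axis and vertical below 0.1 rad and linear speed of each of square_jar, hex_jar, round_jar, oblong_tin below 0.02 m/s and angular speed of each of square_jar, hex_jar, round_jar, oblong_tin below 0.2 rad/s and horizontal distance between hex_jar_center and hex_mat below 0.012 m and z of hex_jar_center in the frame of hex_mat between 0.024 and 0.032 m and horizontal distance between round_jar_center and round_mat below 0.012 m and z of round_jar_center in the frame of round_mat between 0.023 and 0.031 m and horizontal distance between oblong_tin_center and oblong_mat below 0.012 m and z of oblong_tin_center in the frame of oblong_mat between 0.021 and 0.029 m and distance of each of amber_jar_center, beaker_center from where it was at the start of the episode below 0.03 m and angle between each of amber_jar_center, beaker_center's own z axis and vertical below 0.2 rad); the robot touches nothing.
It fails at once if the open amber jar moved from its place by more than 30 mm or tipped over (distance of amber_jar_center from where it was at the start of the episode above 0.03 m or angle between amber_jar_center's own z axis and vertical above 0.4 rad).
It fails at once if the glass beaker moved from its place by more than 30 mm or tipped over (distance of beaker_center from where it was at the start of the episode above 0.03 m or angle between beaker_center's own z axis and vertical above 0.4 rad).
It fails at once if a jar or the tin was tipped over (more than 35 degrees from upright) (angle between any of square_jar_center, hex_jar_center, round_jar_center, oblong_tin_center's own z axis and vertical above 0.61 rad).
It fails at once if a jar or the tin was dropped from more than about 30 mm (moving faster than 0.75 m/s while not held) ((linear speed of square_jar above 0.75 m/s and contact force between the fingers and square_jar below 0.05 N) or (linear speed of hex_jar above 0.75 m/s and contact force between the fingers and hex_jar below 0.05 N) or (linear speed of round_jar above 0.75 m/s and contact force between the fingers and round_jar below 0.05 N) or (linear speed of oblong_tin above 0.75 m/s and contact force between the fingers and oblong_tin below 0.05 N)).
It also fails if it takes over 96 s, if anything falls off the work surface, if the arm or the gripper's body presses on something with over 40 N, if the wrist force passes 120 N, or if a joint passes its speed limit or range.

## Working session

There is one attempt and no reset: what is moved stays moved. The work goes in short steps, Python scripts to look and compute and a tool call to move; the robot and the scene stay as the last step left them, time stands still between calls to the robot, and variables do not carry over. Pictures are saved under pics/ and viewed, at most 14 in all, crops included, and the job is handed in when it is done.

Besides the shell and the picture viewer there is one more tool, called after "Call:" as name([rows], argument=value, ...), one row to a line, values as JSON. play_rows: Moves the arm, as the interface text tells. Its arguments: {"type":"object","properties":{"commands":{"type":"array"},"gripper":{"type":"number"}},"required":["commands"]}

```bash
ls; mkdir -p pics
python3 - <<'E'
from workcell import manip, eyes
import cv2,numpy as np
print(manip.read_state(), manip.grip_point_offset)
for n in ("scene","side"):
    p,d=eyes.capture(n); cv2.imwrite(f"pics/{n}0.png",p); np.savez(f"{n}0.npz",p=p,d=d)
    print(n,eyes.camera_params(n))
print(eyes.camera_params("wrist"))
a,b=cv2.imread("pics/scene0.png"),cv2.imread("pics/side0.png")
cv2.imwrite("pics/scene0b.png",cv2.resize(a,(800,600),interpolation=cv2.INTER_CUBIC))
cv2.imwrite("pics/side0b.png",cv2.resize(b,(800,600),interpolation=cv2.INTER_CUBIC))
E
```

```text
pics
{'time_s': 0.0, 'joint_positions': array([-0.09350065,  0.59209152,  0.04830855,  1.6098536 , -0.03331338,
        0.94266142, -0.03368073]), 'joint_vel': array([ 3.09031950e-04, -8.70349471e-05,  1.62298231e-03, -2.18698696e-03,
        8.42508976e-04,  6.52953221e-04, -2.06074748e-03]), 'effort': array([ 3.78132427e-04, -5.48684978e+01,  1.54672019e+00, -1.98121297e+01,
        9.43630905e-03,  8.90732801e-03, -1.16924070e-05]), 'tool_pos': array([7.24170127e-01, 4.52208906e-06, 2.30149335e-01]), 'ee_rot': array([-2.22030334, -2.220491  ,  0.0025801 ]), 'contact_force': array([-1.16919365,  0.91981139,  1.10159234]), 'torque': array([ 0.01285492, -0.03985189, -0.02690841]), 'finger_force': 0.0, 'opening': 1.0005582165727107} 0.0187
scene {'fx': 390.9588976315577, 'fy': 390.9588976315577, 'cx': 256.1108262275639, 'cy': 194.17559090585362, 'xyz': array([1.17373591, 0.40171173, 0.6956959 ]), 'rotation': array([-1.27051033, -2.09056621,  1.08546122])}
side {'fx': 385.6207818929559, 'fy': 385.6207818929559, 'cx': 258.2008943546433, 'cy': 193.7589835895883, 'xyz': array([0.14140392, 0.59597625, 0.91374602]), 'rotation': array([-0.66970547,  2.73259446, -0.9792216 ])}
{'fx': 324.2704870660854, 'fy': 324.2704870660854, 'cx': 253.77379392903626, 'cy': 193.7079655790691, 'tool_from_camera': array([[-1.02140584e-03, -9.46930569e-01, -3.21436548e-01,
         8.24426761e-02],
       [ 9.99999281e-01, -1.16939137e-03,  2.67322835e-04,
        -3.75534548e-04],
       [-6.29021289e-04, -3.21436044e-01,  9.46931082e-01,
        -1.41688428e-01],
       [ 0.00000000e+00,  0.00000000e+00,  0.00000000e+00,
         1.00000000e+00]])}
```

View pics/scene0b.png

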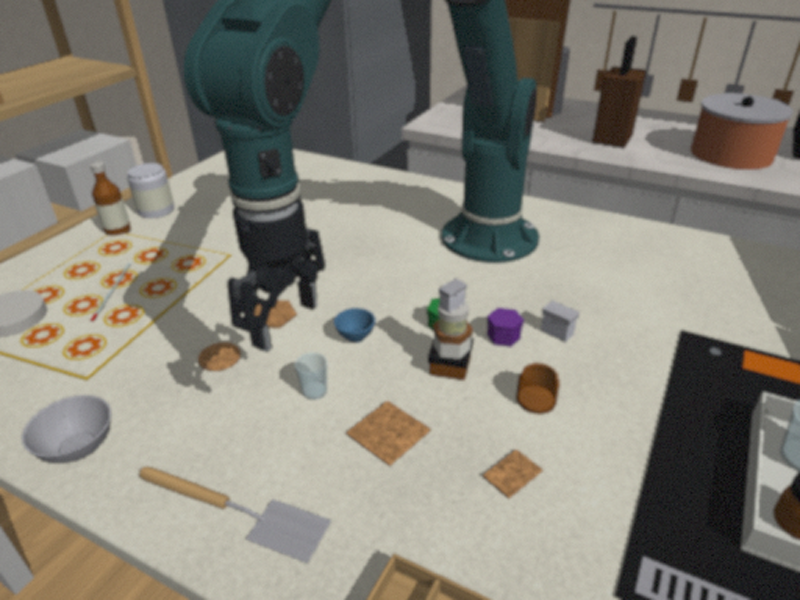

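View pics/side0b.png

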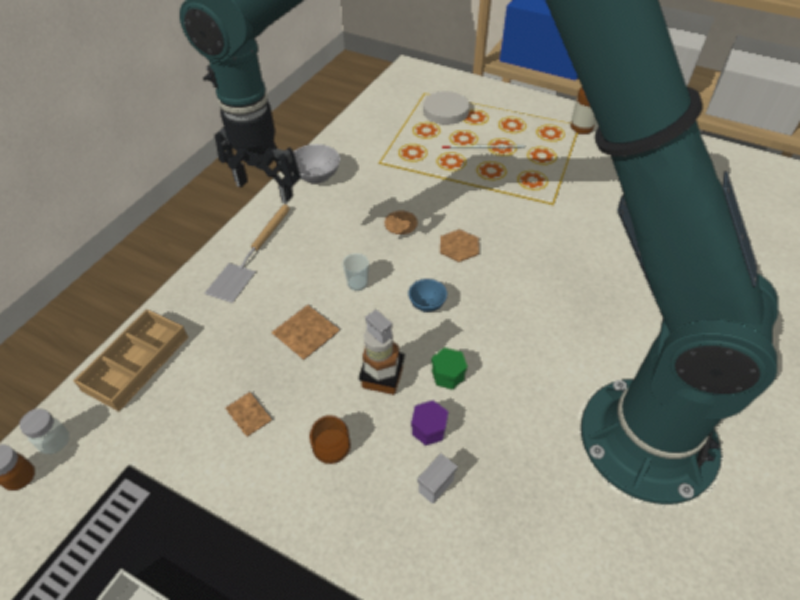

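The scene view (800 px) shows the stack at (452,330), with the square mat at (388,432), oblong mat at (512,472), round mat at (220,356), hex mat at (272,313), amber jar at (538,388) and beaker at (311,377). 
- **Tin candidates:** the stack-top tin at (453,294) and the loose tin at (560,320). The stack top is the smaller one and fits the description. 
- **Hex candidates:** white in the stack, with green (435,313) and purple (505,326) look-alikes. White is the one meant.

```bash
cat > h.py <<'E'
from workcell import manip, eyes
import cv2,numpy as np
from scipy.spatial.transform import Rotation as R
def cam(n,st=None):
    c=eyes.camera_params(n)
    if n=="wrist":
        T=np.eye(4);T[:3,:3]=R.from_rotvec(st["ee_rot"]).as_matrix();T[:3,3]=st["tool_pos"];T=T@c["tool_from_camera"]
        return c,T[:3,:3],T[:3,3]
    return c,R.from_rotvec(c["rotation"]).as_matrix(),np.array(c["xyz"])
def onplane(C,uv,z):
    c,Rm,o=C; uv=np.atleast_2d(uv).astype(float)
    r=np.c_[(uv[:,0]-c["cx"])/c["fx"],(uv[:,1]-c["cy"])/c["fy"],np.ones(len(uv))]@Rm.T
    return o+r*((z-o[2])/r[:,2])[:,None]
def cloud(C,d):
    c,Rm,o=C; v,u=np.indices(d.shape)
    P=np.stack([(u-c["cx"])/c["fx"]*d,(v-c["cy"])/c["fy"]*d,d],-1)@Rm.T+o
    P[d<=0]=np.nan; return P
def rect(xy):
    (c,s,a)=cv2.minAreaRect((xy*1000).astype(np.float32)); return np.round(c,1),np.round(s,1),round(a,1)
E
python3 - <<'E'
from h import *
for n in("side","scene"):
    f=np.load(n+"0.npz");p,d=f["p"],f["d"];C=cam(n);P=cloud(C,d)
    hsv=cv2.cvtColor(p,cv2.COLOR_BGR2HSV)
    m=cv2.inRange(hsv,(5,70,60),(20,200,235)); m[~((P[...,2]<.02)&(P[...,2]>-.01))]=0
    m=cv2.morphologyEx(m,cv2.MORPH_OPEN,np.ones((3,3)))
    m=cv2.morphologyEx(m,cv2.MORPH_CLOSE,np.ones((5,5)))
    for c in cv2.findContours(m,cv2.RETR_EXTERNAL,cv2.CHAIN_APPROX_NONE)[0]:
        if cv2.contourArea(c)<150: continue
        c=c[:,0]; print(n,c.mean(0).round(),rect(onplane(C,c,.006)[:,:2]))
    # tall things
    for lo,hi in((.16,.18),(.12,.135),(.08,.095),(.038,.05),(.05,.07)):
        k=(P[...,2]>lo)&(P[...,2]<hi)&(P[...,0]<.75)
        nl,L,S,_=cv2.connectedComponentsWithStats(k.astype(np.uint8))
        for i in range(1,nl):
            if S[i,4]>25:
                q=P[L==i]; r=np.hypot(*np.median(q,0)[:2])
                if r>.4: print(n,lo,S[i].tolist(),np.median(q,0).round(4),rect(q[:,:2]))
f=np.load("side0.npz")["p"];g=np.load("scene0.npz")["p"]
cv2.imwrite("pics/crop0.png",np.hstack([cv2.resize(f[185:325,185:305],(400,467)),cv2.resize(g[165:265,260:380],(400,467)[:1]+(333,))[:333] if 0 else cv2.copyMakeBorder(cv2.resize(g[165:265,260:380],(400,333)),0,134,0,0,0)]))
E
```

```text
side [158. 265.] (array([610.7, 271.2]), array([49.7, 71.5]), 68.0)
side [ 88. 230.] (array([859.6, 277.4]), array([182.4, 101.9]), 90.0)
side [195. 212.] (array([621.1,  79.8]), array([92.5, 91.9]), 75.4)
side [293. 157.] (array([ 457.7, -262.7]), array([79.5, 89.2]), 25.3)
side [256. 142.] (array([ 601.8, -266.2]), array([68.7, 69.9]), 27.5)
side 0.16 [469, 0, 43, 10, 223] [ 0.0152 -1.3275  0.1703] (array([   40.4, -1324.4]), array([162.2,  55.5]), 13.0)
side 0.16 [234, 198, 18, 15, 154] [0.4445 0.1019 0.1667] (array([445.8,  99.7]), array([25.6, 41. ]), 70.8)
side 0.12 [233, 211, 19, 13, 142] [0.4436 0.1145 0.129 ] (array([444.1, 110.6]), array([47.2, 30.2]), 18.0)
side 0.08 [369, 60, 9, 8, 32] [ 0.3664 -0.7749  0.0864] (array([ 368.1, -776.2]), array([13.9, 42. ]), 60.9)
side 0.08 [232, 219, 24, 17, 164] [0.4296 0.1177 0.0872] (array([436.9, 109.5]), array([63.2, 38.6]), 44.1)
side 0.038 [367, 70, 15, 9, 43] [ 0.3537 -0.777   0.0435] (array([ 356.3, -781.5]), array([28.1, 59.5]), 85.9)
side 0.038 [221, 165, 14, 6, 42] [ 0.6099 -0.0915  0.0451] (array([607., -87.]), array([40.5, 1
[... 11860 characters left out ...]
75] (array([601.5, -70.6]), array([51. , 51.3]), 82.0)
scene 0.05 [334, 232, 24, 18, 137] [0.4602 0.2564 0.0542] (array([456.8, 256.5]), array([53.7, 56.3]), 80.8)
scene 0.05 [486, 251, 4, 24, 47] [0.3807 0.563  0.0512] (array([379.8, 563.2]), array([ 4.6, 80.5]), 89.6)
scene 0.05 [503, 269, 9, 19, 76] [0.4279 0.5979 0.0588] (array([423.7, 597.2]), array([34.4,  7.7]), 29.4)
scene 0.05 [484, 276, 5, 30, 54] [0.4713 0.563  0.0511] (array([469.8, 562.9]), array([ 4.7, 89.3]), 89.9)
scene 0.05 [501, 310, 11, 21, 125] [0.5414 0.5983 0.056 ] (array([535.3, 598. ]), array([45.8, 10.4]), 16.4)
scene 0.05 [482, 319, 12, 24, 56] [0.587  0.564  0.0508] (array([576.3, 569.8]), array([48.1, 18.4]), 1.7)
```

View pics/crop0.png

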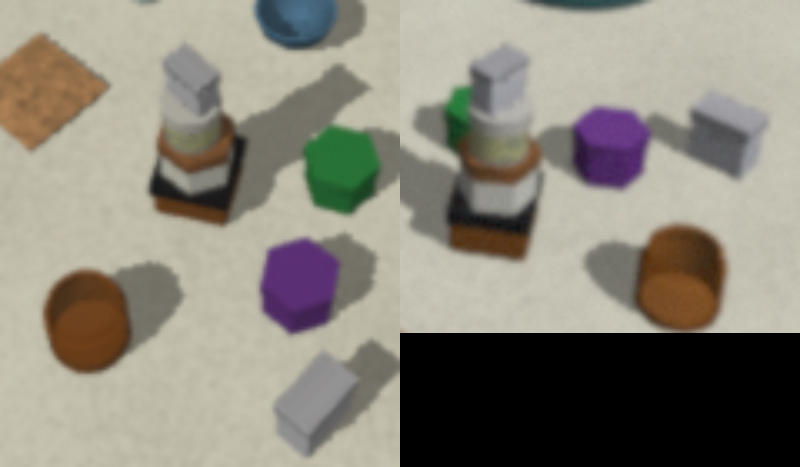

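The crop confirms the stack order: small tin, round jar, white hex jar, square jar. The loose tin (crop 317,405 left) is bigger, and the green and purple jars are look-alikes, so all three stay. I'll go above the stack and take a close look with the wrist camera.

Call:
play_rows([
  [1,-2.5,-1,0,0,0.05],
  [2,-5.5,-2,0,0,0.1],
  [3,-8.5,-3,0,0,0.15],
  [4,-11.5,-4,0,0,0.2],
  [5,-14.5,-4,0,0,0.25],
  [6,-17.5,-4,0,0,0.3],
  [7,-20.5,-4,0,0,0.34],
  [8,-23.5,-4,0,0,0.34],
  [9,-26,-4,0,0,0.34],
  [10,-27.3,-4,0,0,0.34],
  [10.05,-27.7,-4,0,0,0.34],
  [10.05,-27.7,-4,0,0,0.34],
  [10.05,-27.7,-4,0,0,0.34],
], gripper=0)

```text
time_s: 1.4
tool_pos: [0.449, 0.1, 0.2714]
ee_rot: [2.566, 1.812, 0.001]
contact_force: [-0.1, -0.2, -0.0]
opening: 0.999
finger_force: 0.0
```

```bash
cat >> h.py <<'E'
def wlook(z,tag,lo=.006,hi=.006):
    """wrist picture; clusters of cloud points with height in z-lo..z+hi near the tool -> world centre / rect"""
    st=manip.read_state(); p,d=eyes.capture("wrist"); C=cam("wrist",st); P=cloud(C,d)
    cv2.imwrite(f"pics/w_{tag}.png",p); np.savez(f"w_{tag}.npz",p=p,d=d,pos=st["tool_pos"],rot=st["ee_rot"])
    k=((P[...,2]>z-lo)&(P[...,2]<z+hi)).astype(np.uint8)
    k=cv2.morphologyEx(k,cv2.MORPH_OPEN,np.ones((3,3)))
    for c in cv2.findContours(k,cv2.RETR_EXTERNAL,cv2.CHAIN_APPROX_NONE)[0]:
        if cv2.contourArea(c)>300:
            c=c[:,0]; q=onplane(C,c,z)[:,:2]; (cx,cy),r=cv2.minEnclosingCircle((q*1000).astype(np.float32))
            M=cv2.moments((q*1e4).astype(np.int32).reshape(-1,1,2)); 
            print(c.mean(0).round(),"rect",rect(q),"circ",round(cx,1),round(cy,1),round(r,1),"cen",round(M["m10"]/M["m00"]/10,1),round(M["m01"]/M["m00"]/10,1))
    print("zmed",[np.nanmedian(P[...,2][k>0]).round(4)],"t",st["time_s"],"tcp",st["tool_pos"].round(4),"tooly deg",np.degrees(np.arctan2(*R.from_rotvec(st["ee_rot"]).as_matrix()[[1,0],1])).round(1),"down",R.from_rotvec(st["ee_rot"]).as_matrix()[2,2].round(4))
    return P
E
python3 - <<'E'
from h import *
wlook(.168,"tin")
f=np.load("side0.npz");p,d=f["p"],f["d"];C=cam("side");hsv=cv2.cvtColor(p,cv2.COLOR_BGR2HSV);P=cloud(C,d)
for n,lo,hi in(("green",(50,80,30),(75,255,255)),("purple",(125,60,30),(155,255,255)),("blue",(95,80,40),(115,255,255))):
    m=cv2.inRange(hsv,lo,hi); m[:120]=0
    q=P[m>0]; q=q[np.isfinite(q[:,2])]; q=q[(q[:,2]>.03)&(q[:,2]<.08)]; print(n,rect(q[:,:2]),np.percentile(q[:,2],95))
E
```

```text
[254. 191.] rect (array([449.3, 101.7]), array([24.3, 39.5]), 70.4) circ 449.1 101.3 22.5 cen 449.2 101.4
zmed [np.float64(0.167)] t 1.4 tcp [0.449  0.1    0.2714] tooly deg -19.5 down -1.0
green (array([343.1,  42.9]), array([54.8, 61.1]), 39.0) 0.04603730560720141
purple (array([326.4, 154.9]), array([55.1, 59.8]), 15.9) 0.04597009369160798
blue (array([446.8, -83.8]), array([69.8, 69.4]), 69.7) 0.04056166098262441
```

Call:
play_rows([
  [0.1,0,2,0,0,0],
  [0.1,0,4.5,0,0,0],
  [0.1,0,7,0,0,0],
  [0.1,0,9.5,0,0,0],
  [0.1,0,11.5,0,0,0],
  [0.1,0,12.8,0,0,0],
  [0.1,0,13.4,0,0,0],
  [0.1,0,13.4,0,0,0],
  [0.1,0,13.4,0,0,0],
], gripper=0)

```text
time_s: 2.35
tool_pos: [0.4492, 0.1013, 0.1376]
ee_rot: [2.565, 1.813, 0.001]
contact_force: [0.3, 0.1, -0.7]
opening: 1.001
finger_force: 0.0
```

Call:
play_rows([
  [0,0,0,0,0,0],
  [0,0,0,0,0,0],
  [0,0,0,0,0,0],
  [0,0,0,0,0,0],
  [0,0,0,0,0,0],
  [0,0,0,0,0,0],
  [0,0,0,0,0,0],
  [0,0,0,0,0,0],
], gripper=1)

```text
time_s: 3.15
tool_pos: [0.4488, 0.1016, 0.138]
ee_rot: [2.565, 1.813, 0.002]
contact_force: [-0.7, 0.3, 5.6]
opening: 0.458
finger_force: 61.0
```

Call:
play_rows([
  [0,0,-0.7,0,0,0],
  [0,0,-2,0,0,0],
  [1,0.5,-3.5,0,0,0],
  [3,1.4,-4.5,0,0,0],
  [5.3,2.4,-4.5,0,0,0],
  [7.7,3.5,-4.5,0,0,0],
  [10.1,4.6,-4.5,0,0,0],
  [12.5,5.7,-3.5,0,0,0],
  [14.9,6.8,-2.5,0,0,0],
  [17.3,7.9,-1,0,0,0],
  [19.3,8.9,1,0,0,0],
  [20.7,9.5,3,0,0,0],
  [21.4,9.85,5,0,0,0],
  [21.5,9.9,7,0,0,0],
  [21.5,9.9,8.5,0,0,0],
  [21.5,9.9,9.5,0,0,0],
  [21.5,9.9,9.5,0,0,0],
  [21.5,9.9,9.5,0,0,0],
])

```text
time_s: 4.95
tool_pos: [0.6135, 0.2709, 0.0427]
ee_rot: [2.565, 1.813, 0.001]
contact_force: [-0.4, 0.1, -1.1]
opening: 0.459
finger_force: 60.3
```

Run:
```python
from h import *
for n in("side","scene"):
    p,d=eyes.capture(n);np.savez(n+"1.npz",p=p,d=d)
    if n=="side": a=p
    else: b=p
cv2.imwrite("pics/place1.png",np.hstack([cv2.resize(a[150:300,90:290],(400,300)),cv2.resize(b[180:330,240:440],(400,300))]))
```

```text
(no output)
```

View pics/place1.png

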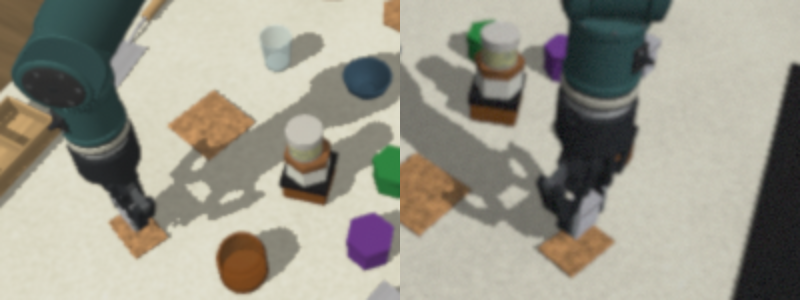

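The tin hangs over the oblong mat (left 140,230; right 577,245) and the rest of the stack is undisturbed. I'll lower it now.

Call:
play_rows([
  [0,0,0.8,0,0,0],
  [0,0,1.6,0,0,0],
  [0,0,2.2,0,0,0],
  [0,0,2.5,0,0,0],
  [0,0,2.7,0,0,0],
  [0,0,2.8,0,0,0],
  [0,0,2.85,0,0,0],
  [0,0,2.85,0,0,0],
])

```text
time_s: 5.85
tool_pos: [0.6134, 0.2711, 0.0141]
ee_rot: [2.565, 1.814, 0.0]
contact_force: [-1.6, 0.4, 1.3]
opening: 0.457
finger_force: 60.6
```

Call:
play_rows([
  [0,0,0,0,0,0],
  [0,0,0,0,0,0],
  [0,0,0,0,0,0],
  [0,0,0,0,0,0],
  [0,0,0,0,0,0],
  [0,0,0,0,0,0],
  [0,0,-1,0,0,0],
  [0,0,-3,0,0,0],
  [0,0,-6,0,0,0],
  [0,0,-10,0,0,0],
  [0,0,-14,0,0,0],
  [0,0,-17,0,0,0],
  [0,0,-17,0,0,0],
  [0,0,-17,0,0,0],
], gripper=0)

```text
time_s: 7.25
tool_pos: [0.6137, 0.2712, 0.1853]
ee_rot: [2.565, 1.813, 0.003]
contact_force: [0.2, -1.7, 0.2]
opening: 1.001
finger_force: 0.0
```

Run:
```python
from h import *
P=wlook(.044,"tinp")
f=np.load("w_tinp.npz");p=f["p"];st={"tool_pos":f["pos"],"ee_rot":f["rot"]};C=cam("wrist",st)
m=cv2.inRange(cv2.cvtColor(p,cv2.COLOR_BGR2HSV),(5,70,60),(20,200,235));m[P[...,2]>.02]=0
m=cv2.morphologyEx(m,cv2.MORPH_OPEN,np.ones((3,3)))
c=max(cv2.findContours(m,cv2.RETR_EXTERNAL,cv2.CHAIN_APPROX_NONE)[0],key=cv2.contourArea)[:,0]
print("mat",rect(onplane(C,c,.006)[:,:2]))
```

```text
[174. 349.] rect (array([463.4, 111.1]), array([39.4, 60.8]), 14.3) circ 462.3 112.5 32.7 cen 467.4 119.6
[119. 232.] rect (array([472.8, 264.3]), array([35.7, 62. ]), 31.8) circ 462.3 257.8 31.1 cen 477.3 266.1
[253. 180.] rect (array([613.1, 271.5]), array([23.6, 39.7]), 70.4) circ 613.0 271.1 22.4 cen 613.1 271.5
zmed [np.float64(0.0431)] t 7.25 tcp [0.6137 0.2712 0.1853] tooly deg -19.5 down -1.0
mat (array([625.4,  80.7]), array([93.4, 90.4]), 75.5)
```

Call:
play_rows([
  [-1,-0.5,-1.5,0,0,0],
  [-3.5,-1.6,-3.5,0,0,0],
  [-6.5,-3,-5,0,0,0],
  [-9.5,-4.4,-5,0,0,0],
  [-12.5,-5.7,-5,0,0,0],
  [-15.5,-7.1,-5,0,0,0],
  [-18.5,-8.5,-5,0,0,0],
  [-20.7,-9.5,-5,0,0,0],
  [-21.5,-9.9,-5,0,0,0],
  [-21.5,-9.9,-5,0,0,0],
  [-21.5,-9.9,-5,0,0,0],
], gripper=0)

```text
time_s: 8.4
tool_pos: [0.4493, 0.1023, 0.234]
ee_rot: [2.564, 1.814, 0.002]
contact_force: [0.6, 1.0, 0.1]
opening: 1.001
finger_force: 0.0
```

Run:
```python
from h import *
P=wlook(.130,"rnd")
for z in(.088,.044):
    k=abs(P[...,2]-z)<.005; q=P[k]; print(z,rect(q[:,:2]))
```

```text
[255. 190.] rect (array([449.9, 103.7]), array([47. , 46.5]), 70.5) circ 449.8 104.0 24.0 cen 449.6 104.0
zmed [np.float64(0.129)] t 8.4 tcp [0.4493 0.1023 0.234 ] tooly deg -19.4 down -1.0
0.088 (array([449., 113.]), array([36.2, 63.3]), 80.8)
0.044 (array([386.3,  91.1]), array([370. , 552.1]), 72.5)
```

View pics/w_rnd.png

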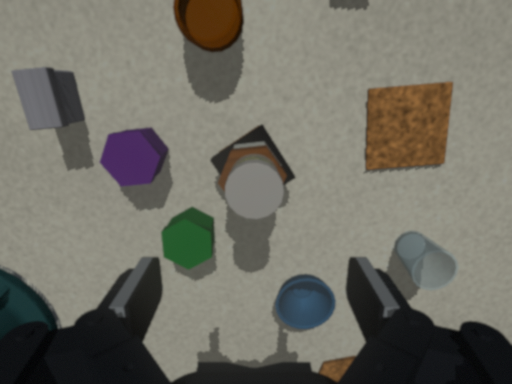

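Wrist view: the round lid is at (255,190), the hex and square jars are below it, green is at (188,238) and purple at (134,156). Next, grip the round jar.

Call:
play_rows([
  [0.15,0,2,0,0,0],
  [0.15,0,4.5,0,0,0],
  [0.15,0,7,0,0,0],
  [0.15,0,9.5,0,0,0],
  [0.15,0,11.5,0,0,0],
  [0.15,0,13,0,0,0],
  [0.15,0,13.5,0,0,0],
  [0.15,0,13.5,0,0,0],
  [0.15,0,13.5,0,0,0],
], gripper=0)

```text
time_s: 9.35
tool_pos: [0.4497, 0.1034, 0.0991]
ee_rot: [2.565, 1.814, 0.002]
contact_force: [-0.7, -0.3, -0.2]
opening: 1.0
finger_force: 0.0
```

Call:
play_rows([
  [0,0,0,0,0,0],
  [0,0,0,0,0,0],
  [0,0,0,0,0,0],
  [0,0,0,0,0,0],
  [0,0,0,0,0,0],
  [0,0,0,0,0,0],
  [0,0,0,0,0,0],
], gripper=1)

```text
time_s: 10.05
tool_pos: [0.4493, 0.103, 0.0997]
ee_rot: [2.565, 1.813, 0.002]
contact_force: [-0.2, 1.0, 6.3]
opening: 0.545
finger_force: 60.9
```

Call:
play_rows([
  [0,0,-0.7,0,0,0],
  [0,0,-2,0,0,0],
  [-1,0.9,-3.5,0,0,0],
  [-2.9,2.6,-4,0,0,0],
  [-5,4.5,-4,0,0,0],
  [-7.1,6.5,-4,0,0,0],
  [-9.2,8.4,-4,0,0,0],
  [-11.4,10.4,-4,0,0,0],
  [-13.6,12.4,-4,0,0,0],
  [-15.8,14.4,-4,0,0,0],
  [-18,16.4,-4,0,0,0],
  [-20.2,18.4,-4,0,0,0],
  [-22.4,20.4,-4,0,0,0],
  [-24.6,22.4,-3,0,0,0],
  [-26.7,24.4,-1.5,0,0,0],
  [-28.4,25.9,0.5,0,0,0],
  [-29.4,26.8,2.5,0,0,0],
  [-29.65,27.05,4,0,0,0],
  [-29.65,27.05,5,0,0,0],
  [-29.65,27.05,5,0,0,0],
])

```text
time_s: 12.05
tool_pos: [0.6035, -0.2649, 0.0473]
ee_rot: [-2.561, -1.813, 0.002]
contact_force: [-1.6, 1.2, -0.4]
opening: 0.547
finger_force: 61.6
```

Run:
```python
from h import *
for n in("side","scene"):
    p,d=eyes.capture(n);np.savez(n+"2.npz",p=p,d=d)
    if n=="side": a=p
    else: b=p
cv2.imwrite("pics/place2.png",np.hstack([cv2.resize(a[70:220,200:400],(400,300)),cv2.resize(b[130:280,60:260],(400,300))]))
s=manip.read_state();print(s["tool_pos"],s["contact_force"],s["opening"])
```

```text
[ 0.60499655 -0.26540704  0.04911054] [ 1.42028906e-03 -3.77009825e-01 -1.66652719e+00] 0.5394121830699431
```

View pics/place2.png

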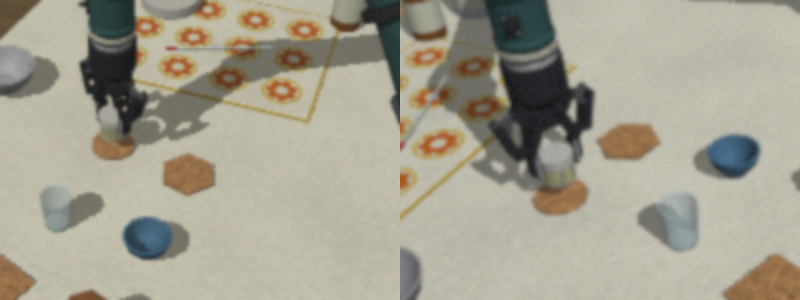

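The round jar hangs over the round mat (right 558,195). I'll lower and release it.

Call:
play_rows([
  [0,0,0.8,0,0,0],
  [0,0,1.6,0,0,0],
  [0,0,2.3,0,0,0],
  [0,0,2.7,0,0,0],
  [0,0,2.9,0,0,0],
  [0,0,3.05,0,0,0],
  [0,0,3.15,0,0,0],
  [0,0,3.2,0,0,0],
  [0,0,3.2,0,0,0],
])

```text
time_s: 13.05
tool_pos: [0.6049, -0.2669, 0.0178]
ee_rot: [-2.565, -1.814, 0.0]
contact_force: [-2.2, 0.7, 5.1]
opening: 0.54
finger_force: 62.3
```

Call:
play_rows([
  [0,0,0,0,0,0],
  [0,0,0,0,0,0],
  [0,0,0,0,0,0],
  [0,0,0,0,0,0],
  [0,0,0,0,0,0],
  [0,0,0,0,0,0],
  [0,0,-1,0,0,0],
  [0,0,-3,0,0,0],
  [0,0,-6,0,0,0],
  [0,0,-10,0,0,0],
  [0,0,-14,0,0,0],
  [0,0,-18,0,0,0],
  [0,0,-18,0,0,0],
  [0,0,-18,0,0,0],
], gripper=0)

```text
time_s: 14.45
tool_pos: [0.6056, -0.2672, 0.1989]
ee_rot: [2.563, 1.812, 0.003]
contact_force: [-0.3, -0.5, -0.5]
opening: 1.001
finger_force: 0.0
```

```bash
cat >> h.py <<'E'
def cork(tag,P):
    f=np.load(f"w_{tag}.npz");C=cam("wrist",{"tool_pos":f["pos"],"ee_rot":f["rot"]})
    m=cv2.inRange(cv2.cvtColor(f["p"],cv2.COLOR_BGR2HSV),(5,70,60),(20,200,235));m[P[...,2]>.02]=0
    m=cv2.morphologyEx(m,cv2.MORPH_OPEN,np.ones((3,3)))
    for c in cv2.findContours(m,cv2.RETR_EXTERNAL,cv2.CHAIN_APPROX_NONE)[0]:
        if cv2.contourArea(c)>400: q=onplane(C,c[:,0],.006)[:,:2]; print("mat",c[:,0].mean(0).round(),rect(q),"circ",cv2.minEnclosingCircle((q*1000).astype(np.float32)))
E
python3 - <<'E'
from h import *
P=wlook(.048,"rndp"); cork("rndp",P)
E
```

```text
[252. 175.] rect (array([ 605.1, -266. ]), array([46.5, 46. ]), 70.4) circ 604.6 -265.7 24.0 cen 604.9 -265.8
[486. 146.] rect (array([ 817.7, -316.6]), array([108.7,  37.1]), 84.8) circ 835.4 -318.2 54.4 cen 814.4 -315.4
zmed [np.float64(0.0472)] t 14.45 tcp [ 0.6056 -0.2672  0.1989] tooly deg -19.5 down -1.0
mat [131. 204.] (array([ 464.2, -264.1]), array([82.9, 93. ]), 83.8) circ ((464.6644287109375, -264.0425109863281), 47.38059616088867)
mat [255. 160.] (array([ 609.5, -264.1]), array([61.4, 71.9]), 60.2) circ ((606.3603515625, -269.305419921875), 36.81106185913086)
```

View pics/w_rndp.png

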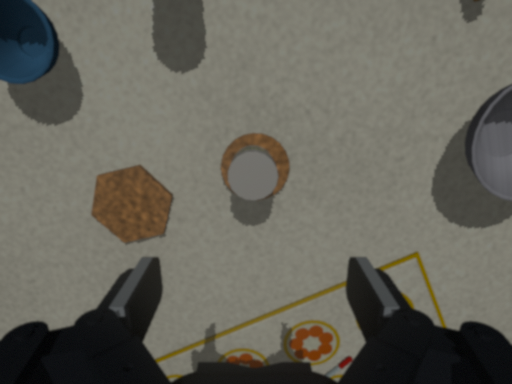

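The round jar's lid at (252,175) sits well within the mat. The hex mat is at (131,204), which is (0.4645, -0.264). Now back to the stack.

Call:
play_rows([
  [1.5,-1.4,0,0,0,0],
  [4,-3.6,0,0,0,0],
  [7,-6.4,0,0,0,0],
  [10,-9.1,0,0,0,0],
  [13,-11.8,0,0,0,0],
  [16,-14.6,0,0,0,0],
  [19,-17.3,0,0,0,0],
  [22,-20,0,0,0,0],
  [25,-22.7,0,0,0,0],
  [27.5,-25,0,0,0,0],
  [29.3,-26.6,0,0,0,0],
  [29.8,-27.1,0,0,0,0],
  [29.8,-27.1,0,0,0,0],
  [29.8,-27.1,0,0,0,0],
], gripper=0)

```text
time_s: 15.9
tool_pos: [0.4489, 0.1031, 0.1963]
ee_rot: [2.566, 1.811, -0.002]
contact_force: [0.7, -0.5, -0.1]
opening: 0.999
finger_force: 0.0
```

Run:
```python
from h import *
P=wlook(.088,"hex")
f=np.load("w_hex.npz");C=cam("wrist",{"tool_pos":f["pos"],"ee_rot":f["rot"]})
k=(abs(P[...,2]-.088)<.006).astype(np.uint8);c=max(cv2.findContours(k,0,1)[0],key=cv2.contourArea)
a=cv2.approxPolyDP(c,4,True)[:,0]; q=onplane(C,a,.088)[:,:2];print((q*1000).round(1))
e=np.roll(q,-1,0)-q;print(np.hypot(*e.T).round(4),np.degrees(np.arctan2(e[:,1],e[:,0])).round(1)%60)
k=abs(P[...,2]-.044)<.005; k[:90]=0;k[215:]=0;k[:,:200]=0;k[:,310:]=0
print(rect(P[k][:,:2]))
```

```text
[252. 190.] rect (array([447., 103.]), array([56.9, 62.5]), 76.8) circ 447.2 102.9 32.3 cen 447.1 102.8
zmed [np.float64(0.087)] t 15.9 tcp [0.4489 0.1031 0.1963] tooly deg -19.6 down -1.0
[[469.1 127.1]
 [438.2 133.9]
 [416.3 108.9]
 [425.2  79.2]
 [456.5  72. ]
 [478.1  96. ]]
[0.0316 0.0332 0.031  0.0321 0.0323 0.0324] [47.6 48.7 46.7 46.9 48.  46.2]
(array([447.3, 100.8]), array([66. , 65.9]), 13.7)
```

View pics/w_hex.png

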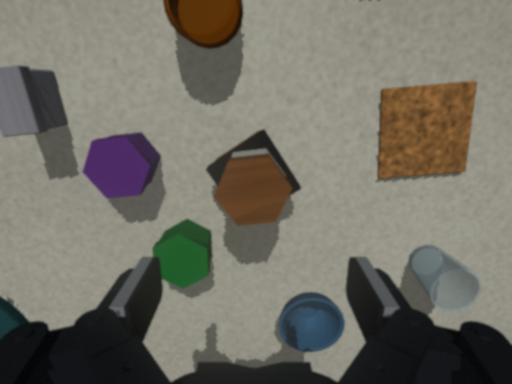

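Wrist view: the hex lid is at (252,190), with the square jar below it. The hex flats' normal is at 17.3°, so I'll turn -0.64 and descend.

Call:
play_rows([
  [0,-0.1,1,0,0,-0.1],
  [-0.1,-0.16,2,0,0,-0.22],
  [-0.1,-0.16,3.5,0,0,-0.35],
  [-0.1,-0.16,5,0,0,-0.48],
  [-0.1,-0.16,7,0,0,-0.6],
  [-0.1,-0.16,9.5,0,0,-0.64],
  [-0.1,-0.16,11.5,0,0,-0.64],
  [-0.1,-0.16,13.3,0,0,-0.64],
  [-0.1,-0.16,14.2,0,0,-0.64],
  [-0.1,-0.16,14.4,0,0,-0.64],
  [-0.1,-0.16,14.4,0,0,-0.64],
], gripper=0)

```text
time_s: 17.05
tool_pos: [0.4474, 0.1034, 0.0528]
ee_rot: [1.866, 2.527, -0.0]
contact_force: [-0.3, 0.3, 0.2]
opening: 1.0
finger_force: 0.0
```

Call:
play_rows([
  [0,0,0,0,0,0],
  [0,0,0,0,0,0],
  [0,0,0,0,0,0],
  [0,0,0,0,0,0],
  [0,0,0,0,0,0],
  [0,0,0,0,0,0],
  [0,0,0,0,0,0],
], gripper=1)

```text
time_s: 17.75
tool_pos: [0.4476, 0.1041, 0.0537]
ee_rot: [1.864, 2.528, 0.002]
contact_force: [-0.2, -0.6, 6.4]
opening: 0.645
finger_force: 63.6
```

Run:
```python
from h import *
s=manip.read_state();M=R.from_rotvec(s["ee_rot"]).as_matrix();print(M.round(3).tolist())
d=np.r_[.4645,-.264,s["tool_pos"][2]]-s["tool_pos"];print("hex mat in tool cm",(M.T@d*100).round(2))
```

```text
[[-0.295, 0.955, 0.002], [0.955, 0.295, 0.0], [-0.0, 0.002, -1.0]]
hex mat in tool cm [-3.567e+01 -9.260e+00 -1.000e-02]
```

Call:
play_rows([
  [0,0,-0.7,0,0,0],
  [0,0,-2,0,0,0],
  [-1.2,-0.3,-3.5,0,0,0],
  [-3.2,-0.8,-4.5,0,0,0],
  [-5.7,-1.5,-5,0,0,0],
  [-8.4,-2.2,-5,0,0,0],
  [-11.1,-2.9,-5,0,0,0],
  [-13.8,-3.6,-5,0,0,0],
  [-16.5,-4.3,-5,0,0,0],
  [-19.2,-5,-5,0,0,0],
  [-21.9,-5.7,-5,0,0,0],
  [-24.6,-6.4,-5,0,0,0],
  [-27.3,-7.1,-5,0,0,0],
  [-30,-7.8,-5,0,0,0],
  [-32.6,-8.5,-4,0,0,0],
  [-34.5,-9,-2.5,0,0,0],
  [-35.5,-9.25,-1.2,0,0,0],
  [-35.65,-9.25,-0.7,0,0,0],
  [-35.65,-9.25,-0.7,0,0,0],
  [-35.65,-9.25,-0.7,0,0,0],
])

```text
time_s: 19.75
tool_pos: [0.4642, -0.2622, 0.06]
ee_rot: [-1.861, -2.53, -0.001]
contact_force: [-1.1, 0.7, -2.0]
opening: 0.646
finger_force: 63.7
```

Run:
```python
from h import *
for n in("side","scene"):
    p,d=eyes.capture(n)
    if n=="side": a=p
    else: b=p
cv2.imwrite("pics/place3.png",np.hstack([cv2.resize(a[90:240,200:400],(400,300)),cv2.resize(b[130:280,100:300],(400,300))]))
s=manip.read_state();print(s["tool_pos"],s["contact_force"],s["opening"],s["ee_rot"])
```

```text
[ 0.46449874 -0.26254977  0.06032803] [ 0.58285799 -0.10321324  0.13551975] 0.6464602386976247 [1.86161533e+00 2.53025159e+00 1.00829565e-03]
```

View pics/place3.png

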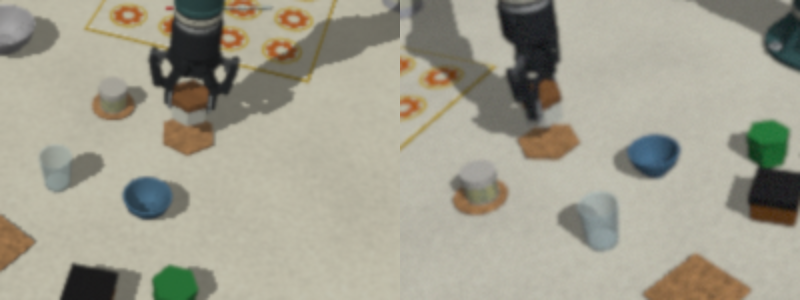

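The hex jar is over its mat (left 189,135) and the round jar stands on its own. Lower and release.

Call:
play_rows([
  [0,0,1,0,0,0],
  [0,0,2.2,0,0,0],
  [0,0,3.2,0,0,0],
  [0,0,3.8,0,0,0],
  [0,0,4.1,0,0,0],
  [0,0,4.3,0,0,0],
  [0,0,4.4,0,0,0],
  [0,0,4.45,0,0,0],
  [0,0,4.45,0,0,0],
])

```text
time_s: 20.75
tool_pos: [0.464, -0.2639, 0.0158]
ee_rot: [1.864, 2.528, -0.0]
contact_force: [-0.3, 0.7, 3.5]
opening: 0.646
finger_force: 63.9
```

Call:
play_rows([
  [0,0,0,0,0,0],
  [0,0,0,0,0,0],
  [0,0,0,0,0,0],
  [0,0,0,0,0,0],
  [0,0,0,0,0,0],
  [0,0,0,0,0,0],
  [0,0,-1,0,0,0],
  [0,0,-3,0,0,0],
  [0,0,-6,0,0,0],
  [0,0,-10,0,0,0],
  [0,0,-14,0,0,0],
  [0,0,-16,0,0,0],
  [0,0,-16,0,0,0],
  [0,0,-16,0,0,0],
], gripper=0)

```text
time_s: 22.15
tool_pos: [0.4638, -0.264, 0.1759]
ee_rot: [1.864, 2.528, -0.0]
contact_force: [-1.3, -0.0, 0.0]
opening: 1.002
finger_force: 0.0
```

Run:
```python
from h import *
P=wlook(.050,"hexp"); cork("hexp",P)
s=manip.read_state();M=R.from_rotvec(s["ee_rot"]).as_matrix()
d=np.r_[.4473,.1010,s["tool_pos"][2]]-s["tool_pos"];print("square in tool cm",(M.T@d*100).round(2))
```

```text
[399. 228.] rect (array([ 601.5, -265.5]), array([46.2, 48.1]), 64.7) circ 601.5 -265.9 24.3 cen 601.6 -265.7
[253. 184.] rect (array([ 463.6, -264.8]), array([55.8, 63.2]), 17.3) circ 463.5 -265.0 32.1 cen 463.6 -264.9
zmed [np.float64(0.0486)] t 22.15 tcp [ 0.4638 -0.264   0.1759] tooly deg 17.2 down -1.0
mat [374. 209.] (array([ 596.7, -265.3]), array([72.3, 55.6]), 63.0) circ ((604.3327026367188, -269.0363464355469), 36.74400329589844)
mat [253. 160.] (array([ 459. , -254.9]), array([82.8, 73. ]), 21.6) circ ((462.5333251953125, -263.6865234375), 46.664127349853516)
square in tool cm [3.531e+01 9.260e+00 1.000e-02]
```

Call:
play_rows([
  [1.5,0.4,0,0,0,0],
  [4,1,0,0,0,0.05],
  [7.5,2,0,0,0,0.05],
  [11,2.9,0,0,0,0.05],
  [14.5,3.8,0,0,0,0.05],
  [18,4.7,0,0,0,0.05],
  [21.5,5.6,0,0,0,0.05],
  [25,6.5,0,0,0,0.05],
  [28.5,7.5,0,0,0,0.05],
  [31.5,8.3,0,0,0,0.05],
  [34,8.9,0,0,0,0.05],
  [35.3,9.25,0,0,0,0.05],
  [35.3,9.25,0,0,0,0.05],
  [35.3,9.25,0,0,0,0.05],
], gripper=0)

```text
time_s: 23.6
tool_pos: [0.4473, 0.0999, 0.1747]
ee_rot: [-1.927, -2.48, 0.003]
contact_force: [-0.4, -0.2, -1.4]
opening: 1.002
finger_force: 0.0
```

Run:
```python
from h import *
P=wlook(.044,"sq"); cork("sq",P)
```

```text
[132. 213.] rect (array([346.2,  43. ]), array([63.5, 57.4]), 10.9) circ 346.6 43.4 32.8 cen 346.5 43.1
[254. 179.] rect (array([447. , 101.3]), array([65.6, 66.1]), 13.7) circ 447.0 101.3 45.5 cen 447.0 101.3
[129.  84.] rect (array([330.1, 153.5]), array([56.2, 64.4]), 75.9) circ 330.2 153.4 32.3 cen 330.0 153.5
[504.  22.] rect (array([596. , 265.5]), array([16. , 31.8]), 28.6) circ 602.1 268.8 15.9 cen 597.4 267.7
[311.  24.] rect (array([458.2, 232.3]), array([57.1, 20.3]), 1.9) circ 457.9 241.4 28.6 cen 455.7 230.2
zmed [np.float64(0.043)] t 23.6 tcp [0.4473 0.0999 0.1747] tooly deg 14.3 down -1.0
mat [412. 228.] (array([623.4,  78.8]), array([91.6, 92.9]), 75.2) circ ((623.5126342773438, 78.85989379882812), 63.14069747924805)
mat [477.  38.] (array([612.6, 268.9]), array([49.5, 71.9]), 68.2) circ ((609.4324951171875, 261.5189208984375), 37.977046966552734)
```

View pics/w_sq.png

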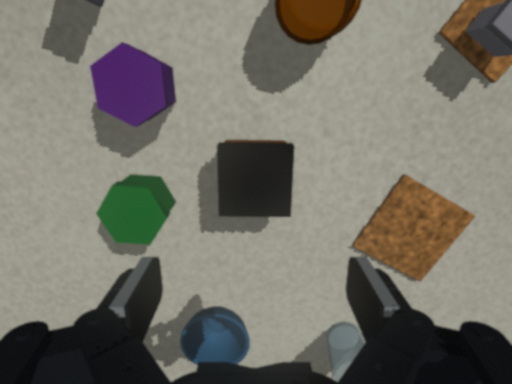

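The square jar's lid at (254,179) is centred between the fingers and the green jar clears the left finger. Descend and grip.

Call:
play_rows([
  [0.14,0,2,0,0,0],
  [0.14,0,4.5,0,0,0],
  [0.14,0,7,0,0,0],
  [0.14,0,9.5,0,0,0],
  [0.14,0,11.5,0,0,0],
  [0.14,0,13,0,0,0],
  [0.14,0,14.5,0,0,0],
  [0.14,0,15.6,0,0,0],
  [0.14,0,16.2,0,0,0],
  [0.14,0,16.4,0,0,0],
  [0.14,0,16.4,0,0,0],
], gripper=0)

```text
time_s: 24.75
tool_pos: [0.4478, 0.1018, 0.0114]
ee_rot: [1.928, 2.48, -0.0]
contact_force: [-1.7, -0.1, 0.1]
opening: 0.999
finger_force: 0.0
```

Call:
play_rows([
  [0,0,0,0,0,0],
  [0,0,0,0,0,0],
  [0,0,0,0,0,0],
  [0,0,0,0,0,0],
  [0,0,0,0,0,0],
  [0,0,0,0,0,0],
], gripper=1)

```text
time_s: 25.35
tool_pos: [0.448, 0.1021, 0.0121]
ee_rot: [1.927, 2.48, 0.001]
contact_force: [-0.2, 0.8, 5.9]
opening: 0.762
finger_force: 66.7
```

Run:
```python
from h import *
s=manip.read_state();M=R.from_rotvec(s["ee_rot"]).as_matrix();print(s["tool_pos"])
d=np.r_[.6245,.0797,s["tool_pos"][2]]-s["tool_pos"];print("square mat in tool cm",(M.T@d*100).round(2))
```

```text
[0.44802393 0.10205011 0.0120911 ]
square mat in tool cm [-6.53 16.55  0.02]
```

Call:
play_rows([
  [0,0,-0.7,0,0,0],
  [0,0,-2,0,0,0],
  [-0.4,1,-3.5,0,0,0.08],
  [-1.2,3,-4,0,0,0.18],
  [-2.1,5.3,-4,0,0,0.28],
  [-3,7.6,-4,0,0,0.38],
  [-3.9,9.9,-4,0,0,0.46],
  [-4.8,12.2,-4,0,0,0.5],
  [-5.7,14.4,-4,0,0,0.5],
  [-6.3,16,-4,0,0,0.5],
  [-6.5,16.5,-3.5,0,0,0.5],
  [-6.5,16.55,-2.5,0,0,0.5],
  [-6.5,16.55,-2,0,0,0.5],
  [-6.5,16.55,-1.5,0,0,0.5],
  [-6.5,16.55,-1.1,0,0,0.5],
  [-6.5,16.55,-0.8,0,0,0.5],
  [-6.5,16.55,-0.7,0,0,0.5],
  [-6.5,16.55,-0.6,0,0,0.5],
  [-6.5,16.55,-0.6,0,0,0.5],
])

```text
time_s: 27.25
tool_pos: [0.6234, 0.0801, 0.0182]
ee_rot: [-2.48, -1.927, 0.002]
contact_force: [-2.5, -0.1, 5.6]
opening: 0.762
finger_force: 67.8
```

Run:
```python
from h import *
for n in("side","scene"):
    p,d=eyes.capture(n)
    if n=="side": a=p
    else: b=p
cv2.imwrite("pics/place4.png",np.hstack([cv2.resize(a[150:300,90:290],(400,300)),cv2.resize(b[180:330,180:380],(400,300))]))
s=manip.read_state();print(s["tool_pos"],s["contact_force"],s["opening"])
```

```text
[0.62341818 0.08011878 0.01820542] [-3.53046823 -0.17987799  6.12268393] 0.7644980590759545
```

View pics/place4.png

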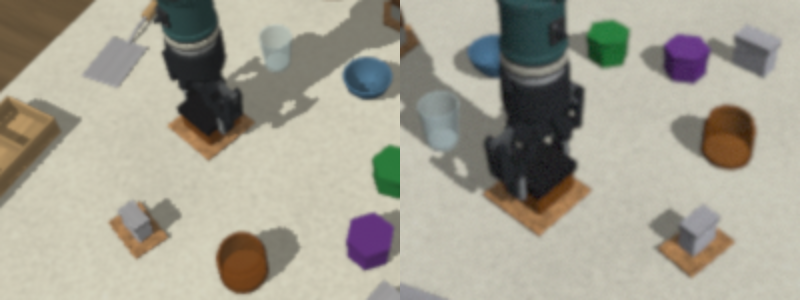

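The square jar rests on its mat (left 210,125) and the tin is fine. Release and check everything.

Call:
play_rows([
  [0,0,0,0,0,0],
  [0,0,0,0,0,0],
  [0,0,0,0,0,0],
  [0,0,0,0,0,0],
  [0,0,0,0,0,0],
  [0,0,0,0,0,0],
  [0,0,-1,0,0,0],
  [0,0,-3,0,0,0],
  [0,0,-6,0,0,0],
  [0,0,-10,0,0,0],
  [0,0,-14,0,0,0],
  [0,0,-18,0,0,0],
  [0,0,-20,0,0,0],
  [0,0,-20,0,0,0],
  [0,0,-20,0,0,0],
], gripper=0)

```text
time_s: 28.85
tool_pos: [0.6239, 0.0799, 0.2178]
ee_rot: [2.481, 1.927, 0.001]
contact_force: [0.3, 0.1, 0.3]
opening: 0.997
finger_force: 0.0
```

Run:
```python
from h import *
P=wlook(.050,"sqp"); cork("sqp",P)
p,d=eyes.capture("side");cv2.imwrite("pics/end.png",cv2.resize(p,(800,600)))
```

```text
[252. 170.] rect (array([622.9,  79.6]), array([66.2, 65.6]), 75.2) circ 622.9 79.5 45.7 cen 623.0 79.7
[32. 39.] rect (array([466.4, 243.4]), array([58.5, 34.2]), 32.7) circ 460.4 252.7 29.3 cen 470.4 242.1
zmed [np.float64(0.0491)] t 28.85 tcp [0.6239 0.0799 0.2178] tooly deg -14.3 down -1.0
mat [467. 269.] (array([ 849. , -125.9]), array([ 22., 151.]), 5.7) circ ((846.3060302734375, -126.19076538085938), 75.79674530029297)
mat [255. 153.] (array([625.7,  78.7]), array([91.1, 90.8]), 75.3) circ ((625.5941162109375, 78.9680404663086), 62.58649444580078)
```

View pics/end.png

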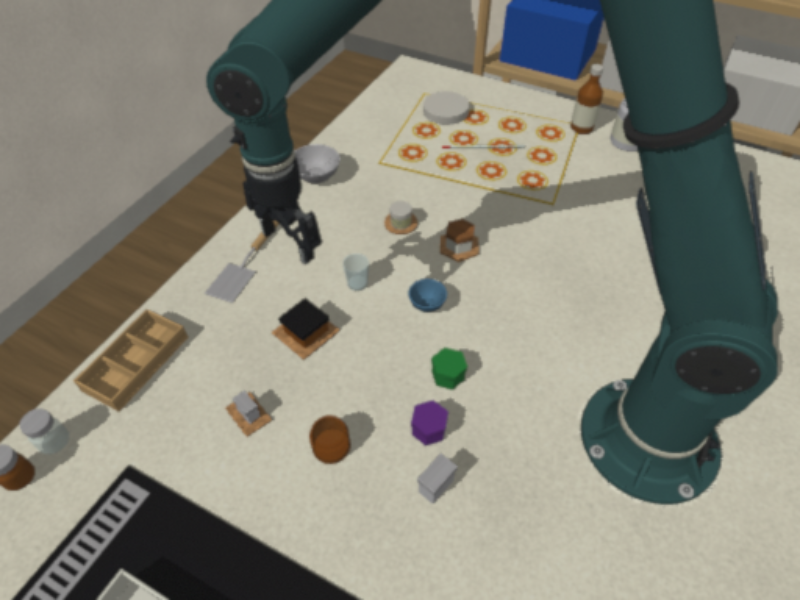

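All four stand centred on their mats: square (305,325), tin (247,408), round (400,216) and hex (460,240). The amber jar and beaker haven't moved.

```bash
python3 -c "
from workcell import manip
print(manip.hand_in())"
```

```text
the job is handed in; nothing more can be done
None
```

The stack is apart and the job is handed in: each jar and the tin stands upright on its own mat, about 4 mm or less off centre, the amber jar and beaker were left in place, and it took about 29 s (no verdict was returned).

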